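# Set out the condiment board

### The arm

A 6-joint arm with a two-finger parallel gripper is mounted at the origin on the work surface; the furniture and walls round the work are solid. World frame = base frame: x ahead of the robot, y to its left, z up, the work surface at z = 0. Lengths are in m, angles in rad, forces in N, time in s.
With the tool pointing down it reaches from about 0.225 to 0.875 m from the base axis. Payload 3.4 kg.
Tool frame: the origin (TCP) lies on the centre line of the jaws, within the pads' length; the fingertips stand 17 mm ahead of it and the grasp point (between the pads) lies 2 mm behind it; z points along the fingers, y is the line along which they close (so a half turn about z gives the same grasp; the last joint's range is limited). The gripper opens to 85 mm and grips with 20 to 120 N. Pads are 22 mm wide; open, the fingers measure 114 mm over their backs; the gripper's body (76 mm by 85 mm) begins 54 mm behind the grasp point. The pads swing forward as they close: fully open they stand 13 mm farther back than shut.
Start: joints at [-1.41, 0.276, 1.505, -0, 1.361, -0.121], TCP at [0.16, -0.552, 0.248] pointing down, gripper open.
Joint ranges: [-2.89, 2.89], [-0.75, 2.08], [0.22, 2.7], [-1.18, 4.32], [0.11, 2.71], [-2.7, 2.7]. Speed limits (rad/s): [2.57, 2.57, 3.14, 3.14, 3.14, 3.14].

### API

Orientations are given as a unit quaternion [w, x, y, z].
In Python, from rig import manip gives the robot as it stands.
- The arm moves only by the tool move_arm, never from a script. Its argument "steps" is one flat list of numbers, 7 for each row, row after row: the turn, a rotation vector about the world's x, y, z normalised to -1 to 1, where 1 is 360 degrees, then the shift along the world's x, y, z normalised to -1 to 1, where 1 is 1 m, then the opening, from -1 (shut) to 1 (fully open). A call has exactly 10 rows; each row is the pose to reach, as a shift and turn from the pose commanded when the call began, turning the shorter way round; what a row does not reach only later rows make up. A row lasts 1/10 s, in which the tool goes at most 50 mm and 8.59 degrees, less where a joint would pass 70% of its speed; a pose out of reach is approached as far as the arm can. A call with a number of a shift or a turn outside -1 to 1 is refused whole. A call with a gripper value outside its range is refused whole. The fingers move at their own pace and stop on an object; "squeeze" is the grip in N (left out, the last holds). Time passes only in rows, so rows that repeat a pose let the fingers close, or fill a call up. It gives the time, the measured TCP pose, the force, the opening and the grip force at its end, in the units of the state.
- manip.get_state(): the state, without advancing time (a new reading comes with each control period).
- manip.get_image(name): name is "side" or "top"; returns a dict with "pixels" (384x512x3 uint8, blue, green, red), "fx", "fy", "cx", "cy" (pixels), "D" ([k1, k2, p1, p2, k3] as OpenCV has them; the pictures are not rectified), "R" (3x3) and "t" (3): a world point X has camera coordinates R X + t. Camera axes: x right, y down, z forward; pixel columns grow to the right and rows downward; lengths in m; the calibration is good to about 2 mm. A picture is of the moment at which its call begins. There is no depth.
- manip.sign_off(): hands the job in; it is judged then, once.
The state is a dict: "clock": time; "qpos": joint angles; "qd": joint speeds; "effort": joint torques, N m; "position": TCP position; "ee_rot": TCP orientation; "contact_force": force on the tool from outside, world axes, zero at the start; "moment": the same for the moment, N m; "width": finger opening in m; "gripper_force": force on a finger pad.
Only numpy, scipy, OpenCV 4.12 (cv2) and the standard library are available. Lean on these libraries where they do the work, as an engineer would, in place of code of your own. Each camera call takes 0.05 s, during which the arm holds its last target. There are 200 camera calls.

### The job

Set out the four condiments from this side of the wooden board, which has a jam jar standing at one end and a mug at the other: stand the tall bottle in the middle well, the straight spice jar with the black cap in the well on the big jam jar's side of it, and the domed shaker in the well on the mug's side. Stack the small jam jar centrally on top of the big jam jar. Set everything down gently, upright and seated flat on the floor of its well or on the lid, and leave the board, the big jar, the mug, the scoop and the roll of tape where they are.

Things in the scene. Friction and masses are not known exactly. Their poses are not given: they have to be found in the camera images.
- board: Fixed light wooden board, 110 x 300 x 18 mm, lying flat on the worktop. Origin: centre of its underside; y runs along its length, x across it, z up. In its top are three round wells, 6 mm deep (floor 12 mm above the worktop), centred on the long axis: the middle one at y = 0, 74 mm in diameter, the end ones at y = +100 and -100 mm, 62 mm in diameter.
- big_jar: Large glass jam jar, 72 mm in diameter, 112 mm high, with a flat gold-coloured lid 66 mm in diameter. It stands on the worktop beyond one end of the board, about 222 mm from the board's centre along its length; at which end changes from start to start. Origin: centre of its underside, z up. Stays where it is; 0.52 kg.
- mug: Stoneware mug, 85 mm in diameter, 94 mm high, with a handle (122 mm over all). It stands beyond the other end of the board, about 222 mm from the board's centre. Origin: at its underside, in the middle of the length with the handle; the handle points along -y, the cup's axis is at y = +18 mm. Stays where it is.
- bottle: Tall flattened (oval) squeeze bottle with a white cap, the tallest thing to be moved: 168 mm high, 49 mm thick along its x, 68 mm broad along its y, much the same width up to 140 mm; the cap above is 44 x 56 mm. Origin: centre of its underside, z up. It starts on the robot's side of the board (a like bottle far back near the pot is not meant). Goes in the middle well.
- spice_jar: Straight round spice jar with a cap as wide as the jar: 40 mm in diameter, 105 mm high. Origin: centre of its underside, z up. Goes in the well on the big jam jar's side.
- shaker: Shaker with a rounded domed grey top: body 44 mm in diameter up to 70 mm, 90 mm high in all. Origin: centre of its underside, z up. Goes in the well on the mug's side.
- small_jar: Small squat jam jar with a flat lid, 51 mm in diameter, 70 mm high, the lowest of the four things to be moved. Origin: centre of its underside, z up. Goes on top of the big jam jar.
- scoop: White measuring scoop lying on the worktop at the right, 42 x 122 x 30 mm; a bystander, leave it. Origin: centre of its underside.
- tape: Roll of beige tape lying flat on the worktop at the left, 100 mm in diameter, 25 mm high; a bystander, leave it. Origin: centre of its underside.
There are look-alikes about, which are no part of the job. Leave any blue, pink or purple look-alike of the small_jar alone.

How it is judged:
By the outcome, as a careful person would: the job done as asked, in the order asked, and still so for the second after the job is handed in, with the robot touching nothing.
It also fails if it takes over 112 s, if anything falls off the work surface, if the arm or the gripper's body presses on something with over 40 N, if the wrist force passes 120 N, or if a joint passes its speed limit or range.

## Working session

There is one attempt and no reset: what is moved stays moved. The work goes in short steps, Python scripts to look and compute and a tool call to move; the robot and the scene stay as the last step left them, time stands still between calls to the robot, and variables do not carry over. Pictures are saved under pics/ and viewed, at most 14 in all, crops included, and the job is handed in when it is done.

Besides the shell and the picture viewer there is one more tool, called by a JSON object that holds its "name" and its "arguments", one argument or row to a line. move_arm: Moves the arm, as the interface text tells. Scaled input: -1 to 1 covers 1 m each way for a shift and 360 degrees each way for a turn. Its arguments: {"type":"object","properties":{"steps":{"type":"array"},"squeeze":{"type":"number"}},"required":["steps"]}

```bash
mkdir -p pics; ls; python3 - <<'E'
from rig import manip
import cv2, numpy as np
for n in("side","top"):
    m=manip.get_image(n); cv2.imwrite(f"pics/{n}0.png",m["pixels"])
    R=np.array(m["R"]);t=np.array(m["t"])
    print(n,m["fx"],m["cx"],m["cy"],m["D"],(-R.T@t).round(3),R.round(2).tolist())
print(manip.get_state())
E
```

```text
pics
side 381.3281507041216 259.985145749823 192.7862662290145 [-0.0449254  0.         0.         0.         0.       ] [-0.214 -1.045  0.714] [[0.85, -0.52, 0.01], [-0.24, -0.42, -0.88], [0.46, 0.75, -0.48]]
top 411.09528206965695 257.06164418812807 190.86377752447683 [0.01659919 0.         0.         0.         0.        ] [0.308 0.027 1.212] [[-0.0, -1.0, 0.0], [-0.99, 0.0, -0.11], [0.11, -0.0, -0.99]]
{'clock': 0.1, 'qpos': array([-1.40997827e+00,  2.76538190e-01,  1.50602290e+00, -2.02790970e-05,
        1.36070876e+00, -1.20993877e-01]), 'qd': array([-2.38214161e-04, -1.95950508e-03, -3.28915054e-03, -7.59958586e-05,
       -1.37308629e-03,  1.61653589e-03]), 'effort': array([ 2.63088432e-04, -4.17701411e+01, -2.46405458e+01, -2.02431843e-04,
        5.79514788e-03,  1.29882707e-05]), 'position': array([ 0.15982388, -0.55186939,  0.247516  ]), 'ee_rot': array([-8.38235444e-04,  9.90088522e-01,  1.40442211e-01, -2.66100206e-05]), 'contact_force': array([-0.26283069,  0.45946374,  0.23943471]), 'moment': array([-0.04871466, -0.01112853,  0.01525833]), 'gripper_force': 0.0, 'width': 0.08522534366321348}
```

View pics/side0.png

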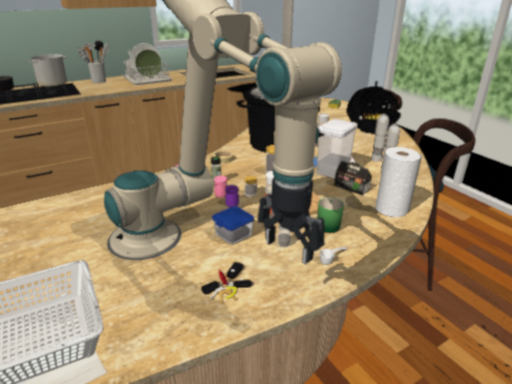

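View pics/top0.png

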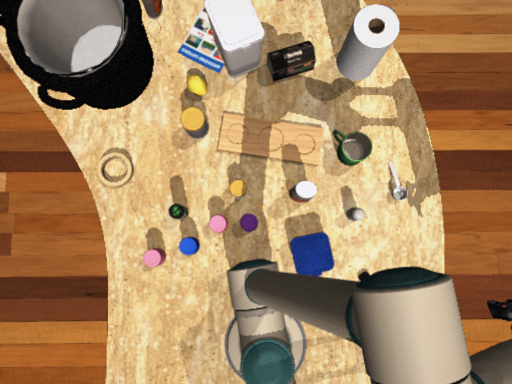

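The top view shows the board at about (272,138), the big gold-lid jar at (193,120) and the mug at (350,148). The small gold jar is at (238,187), the bottle cap at (304,190), the black-capped spice jar at (177,211) and the shaker at (356,214). I'll enlarge that region and get positions.

```bash
cat > h.py <<'E'
import cv2, numpy as np
from rig import manip
def cast(m,px,z):
    K=np.array([[m["fx"],0,m["cx"]],[0,m["fy"],m["cy"]],[0,0,1]])
    u=cv2.undistortPoints(np.array(px,float).reshape(-1,1,2),K,np.array(m["D"])).reshape(-1,2)
    R=np.array(m["R"]);c=-R.T@np.array(m["t"])
    d=np.c_[u,np.ones(len(u))]@R
    return c+d*((z-c[2])/d[:,2])[:,None]
def proj(m,X):
    K=np.array([[m["fx"],0,m["cx"]],[0,m["fy"],m["cy"]],[0,0,1]])
    return cv2.projectPoints(np.array(X,float).reshape(-1,1,3),cv2.Rodrigues(np.array(m["R"]))[0],np.array(m["t"]),K,np.array(m["D"]))[0].reshape(-1,2)
def crop(m,x0,y0,x1,y1,s,name):
    cv2.imwrite(name,cv2.resize(m["pixels"][y0:y1,x0:x1],None,fx=s,fy=s,interpolation=cv2.INTER_CUBIC))
E
python3 - <<'E'
from h import *
m=manip.get_image("top")
crop(m,145,90,405,235,3,"pics/t1.png")
s=manip.get_image("side"); crop(s,200,140,360,270,5,"pics/s1.png")
hsv=cv2.cvtColor(m["pixels"],cv2.COLOR_BGR2HSV)
def blob(box,lo,hi,z,n):
    x0,y0,x1,y1=box
    k=cv2.inRange(hsv[y0:y1,x0:x1],lo,hi)
    c=max(cv2.findContours(k,cv2.RETR_EXTERNAL,cv2.CHAIN_APPROX_NONE)[0],key=cv2.contourArea)
    r=cv2.minAreaRect(c); p=np.array(r[0])+[x0,y0]
    print(n,p.round(1),np.round(r[1],1),round(r[2]),cast(m,[p],z)[0].round(4)); return cv2.boxPoints(r)+[x0,y0]
blob((175,103,212,140),(15,150,100),(30,255,255),.112,"big")
blob((225,175,250,200),(15,150,100),(30,255,255),.07,"small")
blob((288,178,322,203),(0,0,150),(180,60,255),.168,"bottle")
blob((165,200,190,222),(0,0,0),(180,255,60),.105,"spice")
blob((343,203,370,225),(0,0,90),(180,50,255),.08,"shaker")
E
```

```text
big [192.  118.5] [23. 24.] 90 [0.624  0.1995 0.112 ]
small [237.5 188. ] [16. 15.] 90 [0.4369 0.0766 0.07  ]
bottle [305.5 189.5] [17. 21.] 90 [ 0.4214 -0.1013  0.168 ]
spice [177.4 210.5] [13.9 16.4] 60 [0.3726 0.2366 0.105 ]
shaker [356.8 215.2] [10.8 15. ] 37 [ 0.3593 -0.2521  0.08  ]
```

View pics/t1.png

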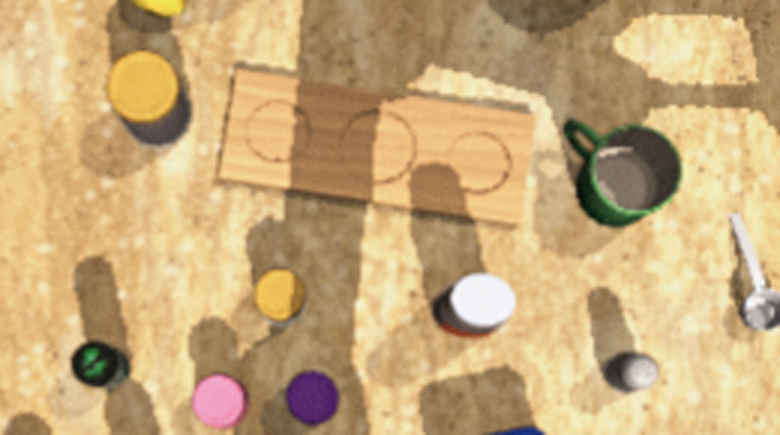

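View pics/s1.png

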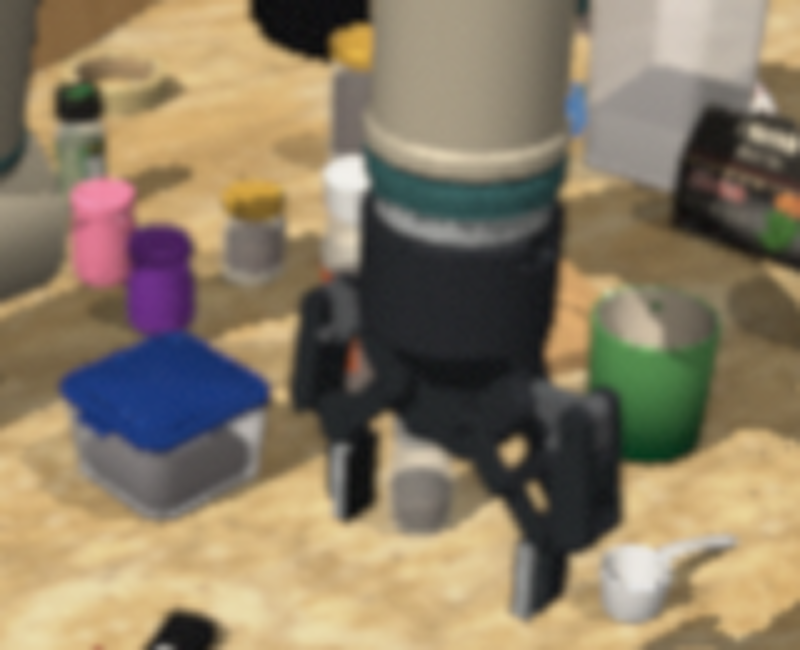

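The crop shows the wells at (278,131), (379,146) and (479,162) in crop pixels, with the board corners clear. The spice jar goes in the left well and the shaker in the right. Next I'll compute the board pose, bottle yaw and refined object centres.

```bash
python3 - <<'E'
from h import *
m=manip.get_image("top"); f=lambda p,z:cast(m,np.array(p,float)/3+[145,90]-[1/3,1/3],z)
w=f([(278,131),(379,146),(479,162)],.018); print("wells",w.round(4).tolist())
c=f([(235,66),(533,112),(517,224),(219,180)],.018); print("corners",c.round(4).tolist(),c.mean(0).round(4))
d=c[0]+c[3]-c[1]-c[2]; print("long axis deg",np.degrees(np.arctan2(d[1],d[0])))
print("big",f([(144,87)],.112),"small",f([(279,294)],.07),"spice",f([(97,363)],.105),"shaker dome",f([(637,371)],.075),"mug",f([(630,170)],.094))
hsv=cv2.cvtColor(m["pixels"],cv2.COLOR_BGR2HSV)
k=cv2.inRange(hsv[178:203,285:322],(0,0,150),(180,60,255))
k=cv2.resize(k,None,fx=8,fy=8,interpolation=cv2.INTER_CUBIC)>127
cn=max(cv2.findContours(k.astype(np.uint8),0,1)[0],key=cv2.contourArea)
print("cap ellipse",cv2.fitEllipse(cn)); p=np.array(cv2.fitEllipse(cn)[0])/8+[285,178]-.44; print(cast(m,[p],.168))
print(proj(m,[[.421,-.101,0]]))
E
```

```text
wells [[0.6058, 0.0796, 0.018], [0.5904, -0.0201, 0.018], [0.574, -0.1185, 0.018]]
corners [[0.6717, 0.1223, 0.018], [0.6242, -0.1727, 0.018], [0.5121, -0.1548, 0.018], [0.5568, 0.1375, 0.018]] [ 0.5912 -0.0169  0.018 ]
long axis deg 81.08179289175187
big [[0.62348525 0.19766625 0.112     ]] small [[0.43785371 0.07616159 0.07      ]] spice [[0.37213667 0.2376614  0.105     ]] shaker dome [[ 0.36478852 -0.2539994   0.075     ]] mug [[ 0.54908543 -0.24825878  0.094     ]]
cap ellipse ((161.6103057861328, 119.08982849121094), (143.51893615722656, 176.3479766845703), 102.75296020507812)
[[ 0.41382673 -0.09927302  0.168     ]]
[[298.51374559 195.80653673]]
```

```bash
python3 - <<'E'
from h import *
m=manip.get_image("top")
a=[cv2.resize(m["pixels"][y-16:y+16,x-20:x+20],None,fx=10,fy=10,interpolation=cv2.INTER_CUBIC) for x,y in((303,193),(355,215))]
cv2.imwrite("pics/b1.png",np.hstack(a))
E
```

```text
(no output)
```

View pics/b1.png

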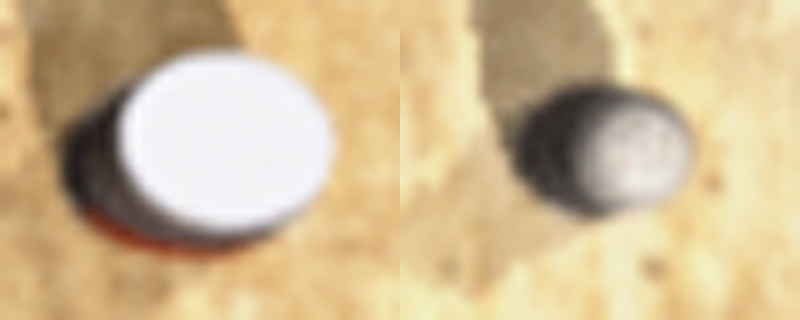

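{"name": "move_arm", "arguments": {
  "steps": [0, 0, 0.0235, 0.026, 0.045, 0.005, 1, 0, 0, 0.047, 0.052, 0.09, 0.01, 1, 0, 0, 0.07, 0.078, 0.135, 0.015, 1, 0, 0, 0.094, 0.104, 0.18, 0.02, 1, 0, 0, 0.117, 0.13, 0.225, 0.025, 1, 0, 0, 0.14, 0.156, 0.27, 0.03, 1, 0, 0, 0.16, 0.182, 0.315, 0.03, 1, 0, 0, 0.17, 0.208, 0.36, 0.03, 1, 0, 0, 0.17, 0.234, 0.405, 0.03, 1, 0, 0, 0.17, 0.257, 0.45, 0.03, 1],
  "squeeze": 40
}}

```text
clock: 1.3
position: [0.4085, -0.1179, 0.2786]
ee_rot: [0.001, 0.781, 0.625, 0.0]
contact_force: [0.8, 0.2, 0.7]
width: 0.0858
gripper_force: 0.0
```

The bottle cap is at crop (226,139), which is full-image (305,190), with its long axis tilted about 10°. So the bottle stands at about (0.419, -0.100). I'll descend on it and grip across its thickness.

{"name": "move_arm", "arguments": {
  "steps": [0, 0, 0.005, 0.002, 0.002, 0, 1, 0, 0, 0.007, 0.002, 0.002, 0, 1, 0, 0, 0.007, 0.002, 0.002, -0.03, 1, 0, 0, 0.007, 0.002, 0.002, -0.06, 1, 0, 0, 0.007, 0.002, 0.002, -0.09, 1, 0, 0, 0.007, 0.002, 0.002, -0.12, 1, 0, 0, 0.007, 0.002, 0.002, -0.14, 1, 0, 0, 0.007, 0.002, 0.002, -0.154, 1, 0, 0, 0.007, 0.002, 0.002, -0.154, 1, 0, 0, 0.007, 0.002, 0.002, -0.154, 1]
}}

```text
clock: 2.3
position: [0.4094, -0.1191, 0.1245]
ee_rot: [0.0, 0.767, 0.641, -0.0]
contact_force: [0.3, 0.5, -0.4]
width: 0.0852
gripper_force: 0.0
```

{"name": "move_arm", "arguments": {
  "steps": [0, 0, 0, 0, 0, 0, -1, 0, 0, 0, 0, 0, 0, -1, 0, 0, 0, 0, 0, 0, -1, 0, 0, 0, 0, 0, 0, -1, 0, 0, 0, 0, 0, 0, -1, 0, 0, 0, 0, 0, 0, -1, 0, 0, 0, 0, 0, 0, -1, 0, 0, 0, 0, 0, 0, -1, 0, 0, 0, 0, 0, 0, -1, 0, 0, 0, 0, 0, 0, -1]
}}

```text
clock: 3.3
position: [0.4152, -0.1198, 0.1269]
ee_rot: [0.006, 0.767, 0.642, 0.003]
contact_force: [4.6, -1.4, 5.2]
width: 0.041
gripper_force: 26.9
```

```bash
python3 - <<'E'
from h import *
s=manip.get_image("side"); crop(s,190,120,390,270,4,"pics/s2.png")
st=manip.get_state(); print(st["position"],st["ee_rot"],st["width"],st["contact_force"],st["moment"],st["gripper_force"])
E
```

```text
[ 0.41518216 -0.11982873  0.1269133 ] [0.00612251 0.76699832 0.64161122 0.00333656] 0.040558010535434404 [ 5.1282153  -1.61928546  3.87154074] [-0.36760694 -1.55290506 -0.14011697] 26.892512247572995
```

View pics/s2.png

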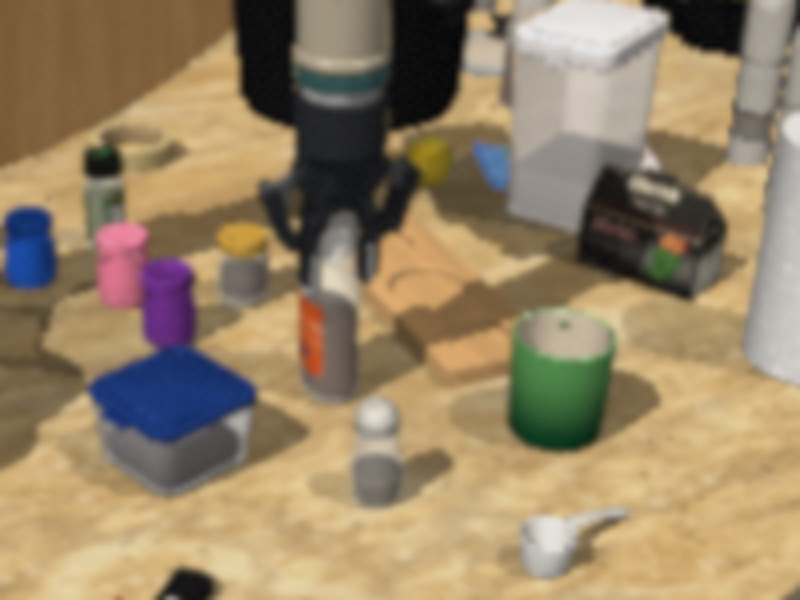

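The side view shows the fingers on the bottle, but the arm stopped about 19 mm short in y, because late rows aren't carried over between calls. I'll open, shift and regrasp.

{"name": "move_arm", "arguments": {
  "steps": [0, 0, 0, 0, 0, 0, 1, 0, 0, 0, 0, 0, 0, 1, 0, 0, 0, 0, 0, 0, 1, 0, 0, 0, 0, 0, 0, 1, 0, 0, 0, 0, 0, 0, 1, 0, 0, 0, 0, 0, 0, 1, 0, 0, 0, 0.004, 0.01, 0, 1, 0, 0, 0, 0.008, 0.019, 0, 1, 0, 0, 0, 0.008, 0.019, 0, 1, 0, 0, 0, 0.008, 0.019, 0, 1]
}}

```text
clock: 4.35
position: [0.4178, -0.0982, 0.1243]
ee_rot: [0.0, 0.766, 0.642, -0.0]
contact_force: [0.3, 0.0, 0.2]
width: 0.085
gripper_force: 0.0
```

```bash
python3 - <<'E'
from h import *
s=manip.get_image("side")
a=s["pixels"][165:225,255:290]
cv2.imwrite("pics/s3.png",cv2.resize(a,None,fx=9,fy=9,interpolation=cv2.INTER_CUBIC))
st=manip.get_state(); print(st["position"],st["ee_rot"],st["width"],st["contact_force"],st["moment"],st["gripper_force"])
# expected silhouette for candidate base pose
for y in(-.1,-.105):
  print(proj(s,[[.419,y,0],[.419,y,.168],[.419,y-.03,0],[.419,y,.1]]).round(1).tolist())
E
```

```text
[ 0.41777683 -0.0984526   0.12430579] [ 7.30685371e-05  7.66457146e-01  6.42295438e-01 -9.50354208e-05] 0.08528746513407917 [ 0.16554204 -0.1906994  -0.62351264] [0.01565486 0.01251838 0.06051494] 0.0
[[271.2, 215.8], [272.5, 172.7], [275.9, 219.8], [271.9, 190.8]]
[[271.9, 216.5], [273.3, 173.3], [276.7, 220.5], [272.7, 191.4]]
```

View pics/s3.png

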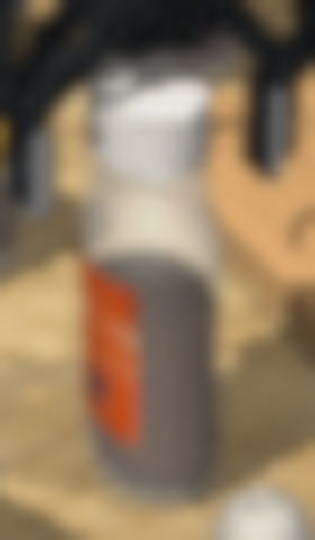

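The bottle stands upright with its axis at column ~271.8, matching the prediction for y = -0.100. I'll grip it now.

{"name": "move_arm", "arguments": {
  "steps": [0, 0, 0, 0, 0, 0, -1, 0, 0, 0, 0, 0, 0, -1, 0, 0, 0, 0, 0, 0, -1, 0, 0, 0, 0, 0, 0, -1, 0, 0, 0, 0, 0, 0, -1, 0, 0, 0, 0, 0, 0, -1, 0, 0, 0, 0, 0, 0, -1, 0, 0, 0, 0, 0, 0, -1, 0, 0, 0, 0, 0, 0, -1, 0, 0, 0, 0, 0, 0, -1]
}}

```text
clock: 5.4
position: [0.4191, -0.0992, 0.1249]
ee_rot: [0.002, 0.767, 0.642, 0.001]
contact_force: [5.5, 0.2, 3.1]
width: 0.043
gripper_force: 36.5
```

{"name": "move_arm", "arguments": {
  "steps": [0, 0, 0, 0, 0, 0.01, -1, 0, 0, 0, 0, 0, 0.02, -1, 0, 0, 0, 0, 0, 0.03, -1, 0, 0, 0, 0, 0, 0.04, -1, 0, 0, 0, 0, 0, 0.05, -1, 0, 0, 0, 0, 0, 0.06, -1, 0, 0, 0, 0, 0, 0.06, -1, 0, 0, 0, 0, 0, 0.06, -1, 0, 0, 0, 0, 0, 0.06, -1, 0, 0, 0, 0, 0, 0.06, -1]
}}

```text
clock: 6.4
position: [0.4173, -0.0985, 0.1838]
ee_rot: [-0.001, 0.767, 0.642, -0.0]
contact_force: [-0.1, -0.6, -5.4]
width: 0.0434
gripper_force: 34.8
```

```bash
python3 - <<'E'
from h import *
st=manip.get_state(); print(st["position"],st["ee_rot"],st["width"],st["contact_force"],st["moment"],st["gripper_force"])
m=manip.get_image("top"); s=manip.get_image("side")
cv2.imwrite("pics/t2.png",np.hstack([cv2.resize(m["pixels"][100:240,240:400],None,fx=2.5,fy=2.5),cv2.resize(s["pixels"][110:250,190:350],None,fx=2.5,fy=2.5)]))
E
```

```text
[ 0.41725642 -0.0985356   0.1837866 ] [-6.02654074e-04  7.66781204e-01  6.41908193e-01 -3.07739519e-04] 0.043364742486264485 [-0.07232018 -0.63113814 -5.43755516] [ 0.0097708  -0.02029761 -0.04195538] 34.75093131652102
```

View pics/t2.png

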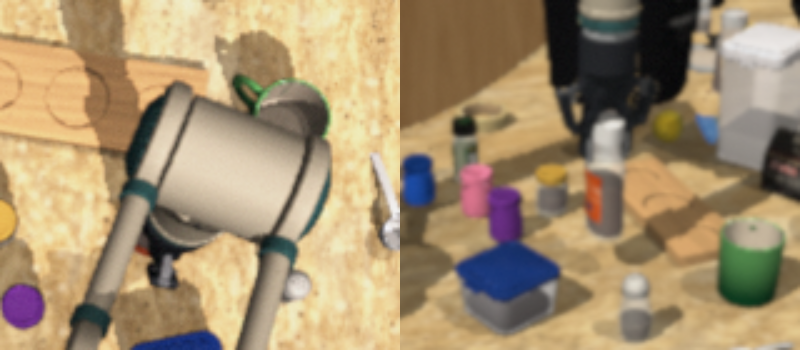

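Lifted cleanly, about 0.55 kg. I'll carry it over the middle well.

{"name": "move_arm", "arguments": {
  "steps": [0, 0, 0, 0.015, 0.007, 0, -1, 0, 0, 0, 0.038, 0.018, 0, -1, 0, 0, 0, 0.064, 0.03, 0, -1, 0, 0, 0, 0.09, 0.042, 0, -1, 0, 0, 0, 0.116, 0.054, 0, -1, 0, 0, 0, 0.142, 0.066, 0, -1, 0, 0, 0, 0.162, 0.076, -0.005, -1, 0, 0, 0, 0.173, 0.081, -0.015, -1, 0, 0, 0, 0.173, 0.081, -0.028, -1, 0, 0, 0, 0.173, 0.081, -0.028, -1]
}}

```text
clock: 7.5
position: [0.5877, -0.0175, 0.1529]
ee_rot: [-0.003, 0.767, 0.642, -0.003]
contact_force: [-1.7, -1.2, -6.0]
width: 0.0429
gripper_force: 37.0
```

```bash
python3 - <<'E'
from h import *
st=manip.get_state(); print(st["position"],st["ee_rot"],st["width"],st["contact_force"])
s=manip.get_image("side"); X,Y=.5903,-.0195
z0=st["position"][2]-.1238
im=cv2.resize(s["pixels"][120:200,250:350],None,fx=6,fy=6,interpolation=cv2.INTER_CUBIC)
def P(x): return (((proj(s,x)-[250,120])+.5)*6).astype(int)
a=np.linspace(0,2*np.pi,60)
cv2.polylines(im,[P(np.c_[X+.037*np.cos(a),Y+.037*np.sin(a),0*a+.018])],True,(0,255,0),1)
th=np.radians(-12)
e=np.c_[.0245*np.cos(a),.034*np.sin(a)]@np.array([[np.cos(th),np.sin(th)],[-np.sin(th),np.cos(th)]])
cv2.polylines(im,[P(np.c_[X+e[:,0],Y+e[:,1],0*a+z0])],True,(255,0,0),1)
cv2.imwrite("pics/s4.png",im)
E
```

```text
[ 0.58770167 -0.01747376  0.15294917] [-0.00285609  0.7666554   0.6420456  -0.00296558] 0.04293652769916744 [-1.71207988 -1.24084454 -6.03730282]
```

View pics/s4.png

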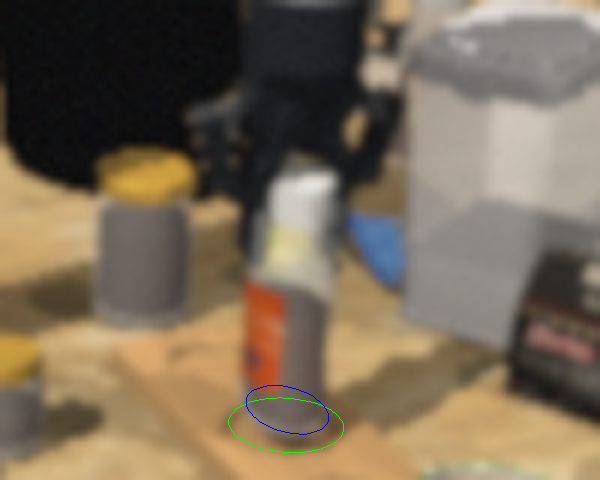

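The bottle hangs centred over the ring: its edges at 245–325 match the predicted 246–328. Next I'll lower it slowly, adding 2 mm in x if it settles short.

{"name": "move_arm", "arguments": {
  "steps": [0, 0, 0, 0, 0, 0, -1, 0, 0, 0, 0, 0, -0.003, -1, 0, 0, 0, 0, 0, -0.005, -1, 0, 0, 0, 0, 0, -0.007, -1, 0, 0, 0, 0, 0, -0.009, -1, 0, 0, 0, 0, 0, -0.01, -1, 0, 0, 0, 0, 0, -0.01, -1, 0, 0, 0, 0, 0, -0.01, -1, 0, 0, 0, 0, 0, -0.01, -1, 0, 0, 0, 0, 0, -0.01, -1]
}}

```text
clock: 8.55
position: [0.5908, -0.0177, 0.1464]
ee_rot: [0.0, 0.767, 0.642, 0.0]
contact_force: [-0.3, 0.7, -5.4]
width: 0.0435
gripper_force: 37.1
```

```bash
python3 - <<'E'
from h import *
st=manip.get_state(); print(st["position"],st["ee_rot"],st["width"],st["contact_force"],st["moment"])
s=manip.get_image("side")
cv2.imwrite("pics/s5.png",cv2.resize(s["pixels"][155:205,270:330],None,fx=10,fy=10,interpolation=cv2.INTER_CUBIC))
E
```

```text
[ 0.59080357 -0.01772004  0.14640375] [1.11544914e-04 7.66786094e-01 6.41902689e-01 1.06102612e-04] 0.04354431081153602 [-0.30763407  0.65377805 -5.38258054] [-0.00367014 -0.02304679 -0.00258535]
```

View pics/s5.png

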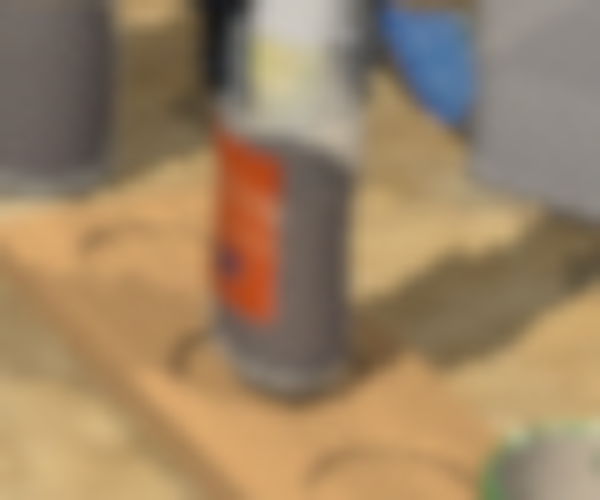

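The base hangs just over the well and its bottom row is about as predicted. I'll lower until it touches.

{"name": "move_arm", "arguments": {
  "steps": [0, 0, 0, 0, -0.001, -0.001, -1, 0, 0, 0, 0, -0.001, -0.002, -1, 0, 0, 0, 0, -0.001, -0.003, -1, 0, 0, 0, 0, -0.001, -0.004, -1, 0, 0, 0, 0, -0.001, -0.005, -1, 0, 0, 0, 0, -0.001, -0.006, -1, 0, 0, 0, 0, -0.001, -0.007, -1, 0, 0, 0, 0, -0.001, -0.008, -1, 0, 0, 0, 0, -0.001, -0.008, -1, 0, 0, 0, 0, -0.001, -0.008, -1]
}}

```text
clock: 9.6
position: [0.5907, -0.0187, 0.1383]
ee_rot: [0.0, 0.767, 0.642, 0.0]
contact_force: [-0.1, 0.1, -5.8]
width: 0.0429
gripper_force: 37.1
```

{"name": "move_arm", "arguments": {
  "steps": [0, 0, 0, 0, 0, -0.0005, -1, 0, 0, 0, 0, 0, -0.001, -1, 0, 0, 0, 0, 0, -0.0015, -1, 0, 0, 0, 0, 0, -0.002, -1, 0, 0, 0, 0, 0, -0.0025, -1, 0, 0, 0, 0, 0, -0.0025, -1, 0, 0, 0, 0, 0, -0.0025, -1, 0, 0, 0, 0, 0, -0.0025, -1, 0, 0, 0, 0, 0, -0.0025, -1, 0, 0, 0, 0, 0, -0.0025, -1]
}}

```text
clock: 10.6
position: [0.5908, -0.0188, 0.1375]
ee_rot: [0.001, 0.767, 0.642, 0.0]
contact_force: [-2.7, -0.6, 5.3]
width: 0.0433
gripper_force: 38.5
```

It touched at about 0.137, which is floor level; the rim would be about 0.142. I'll release and rise.

{"name": "move_arm", "arguments": {
  "steps": [0, 0, 0, 0, 0, 0.001, -0.2, 0, 0, 0, 0, 0, 0.001, 0, 0, 0, 0, 0, 0, 0.001, 0.3, 0, 0, 0, 0, 0, 0.001, 0.6, 0, 0, 0, 0, 0, 0.001, 1, 0, 0, 0, 0, 0, 0.001, 1, 0, 0, 0, 0, 0, 0.02, 1, 0, 0, 0, 0, 0, 0.05, 1, 0, 0, 0, 0, 0, 0.08, 1, 0, 0, 0, 0, 0, 0.11, 1]
}}

```text
clock: 11.6
position: [0.5907, -0.0187, 0.2468]
ee_rot: [0.0, 0.767, 0.642, 0.0]
contact_force: [-1.1, -0.5, 0.4]
width: 0.0851
gripper_force: 0.0
```

```bash
python3 - <<'E'
from h import *
st=manip.get_state(); print(st["position"],st["ee_rot"],st["width"],st["contact_force"],st["moment"])
s=manip.get_image("side"); m=manip.get_image("top")
cv2.imwrite("pics/s6.png",np.hstack([cv2.resize(s["pixels"][130:205,200:350],None,fx=4,fy=4,interpolation=cv2.INTER_CUBIC)]))
hsv=cv2.cvtColor(s["pixels"],cv2.COLOR_BGR2HSV)
print(proj(s,[[.3721,.2377,0],[.3721,.2377,.105],[.365,-.254,0],[.365,-.254,.09],[.4375,.0764,0],[.4375,.0764,.07],[.6235,.198,.112]]).round(1).tolist())
E
```

```text
[ 0.59073057 -0.01871861  0.2468145 ] [3.70791110e-05 7.66805195e-01 6.41879887e-01 4.51003716e-05] 0.08511986220302861 [-1.08286436 -0.4566123   0.39684441] [ 0.05784826  0.02474298 -0.06760013]
[[217.1, 181.2], [216.0, 157.7], [283.3, 242.9], [284.5, 218.8], [250.5, 193.6], [250.5, 177.5], [274.2, 147.5]]
```

View pics/s6.png

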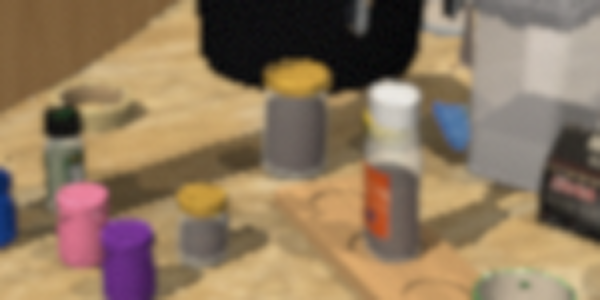

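The bottle stands upright in the middle well, and the predicted positions of the spice jar, small jar and big lid match the side view within a pixel. Now the spice jar at (0.372, 0.2375).

{"name": "move_arm", "arguments": {
  "steps": [0, 0, 0, -0.015, 0.018, 0, 1, 0, 0, 0, -0.04, 0.047, 0, 1, 0, 0, 0, -0.067, 0.078, 0, 1, 0, 0, 0, -0.094, 0.11, 0, 1, 0, 0, 0, -0.121, 0.142, 0, 1, 0, 0, 0, -0.148, 0.174, -0.01, 1, 0, 0, 0, -0.175, 0.205, -0.03, 1, 0, 0, 0, -0.202, 0.236, -0.05, 1, 0, 0, 0, -0.2187, 0.2562, -0.06, 1, 0, 0, 0, -0.2187, 0.2562, -0.06, 1]
}}

```text
clock: 12.7
position: [0.3681, 0.2386, 0.1837]
ee_rot: [-0.001, 0.766, 0.643, -0.002]
contact_force: [0.6, -0.7, -0.2]
width: 0.0852
gripper_force: 0.0
```

{"name": "move_arm", "arguments": {
  "steps": [0, 0, 0, 0, 0, 0, 1, 0, 0, 0, 0, 0, 0, 1, 0, 0, 0, 0, 0, 0, 1, 0, 0, 0, 0, 0, 0, 1, 0, 0, 0, 0, 0, -0.02, 1, 0, 0, 0, 0, 0, -0.04, 1, 0, 0, 0, 0, 0, -0.04, 1, 0, 0, 0, 0, 0, -0.04, 1, 0, 0, 0, 0, 0, -0.04, 1, 0, 0, 0, 0, 0, -0.04, 1]
}}

```text
clock: 13.7
position: [0.3728, 0.2377, 0.1468]
ee_rot: [0.0, 0.767, 0.642, 0.001]
contact_force: [1.0, 0.2, 0.6]
width: 0.085
gripper_force: 0.0
```

{"name": "move_arm", "arguments": {
  "steps": [0, 0, 0, 0, 0, -0.02, 1, 0, 0, 0, 0, 0, -0.045, 1, 0, 0, 0, 0, 0, -0.07, 1, 0, 0, 0, 0, 0, -0.082, 1, 0, 0, 0, 0, 0, -0.082, 1, 0, 0, 0, 0, 0, -0.082, 0, 0, 0, 0, 0, 0, -0.082, -1, 0, 0, 0, 0, 0, -0.082, -1, 0, 0, 0, 0, 0, -0.082, -1, 0, 0, 0, 0, 0, -0.082, -1]
}}

```text
clock: 14.7
position: [0.3722, 0.2378, 0.0648]
ee_rot: [-0.0, 0.767, 0.642, 0.001]
contact_force: [-2.0, 0.4, 6.1]
width: 0.0394
gripper_force: 30.3
```

{"name": "move_arm", "arguments": {
  "steps": [0, 0, 0, 0, 0, 0, -1, 0, 0, 0, 0, 0, 0, -1, 0, 0, 0, 0, 0, 0, -1, 0, 0, 0, 0, 0, 0, -1, 0, 0, 0, 0, 0, 0.01, -1, 0, 0, 0, 0, 0, 0.025, -1, 0, 0, 0, 0, 0, 0.045, -1, 0, 0, 0, 0, 0, 0.06, -1, 0, 0, 0, 0, 0, 0.06, -1, 0, 0, 0, 0, 0, 0.06, -1]
}}

```text
clock: 15.7
position: [0.372, 0.2375, 0.1241]
ee_rot: [0.0, 0.767, 0.642, 0.0]
contact_force: [0.7, -0.2, -0.4]
width: 0.0396
gripper_force: 30.1
```

{"name": "move_arm", "arguments": {
  "steps": [0, 0, 0, 0.01, -0.006, 0.02, -1, 0, 0, 0, 0.03, -0.02, 0.04, -1, 0, 0, 0, 0.06, -0.04, 0.05, -1, 0, 0, 0, 0.092, -0.062, 0.05, -1, 0, 0, 0, 0.124, -0.084, 0.05, -1, 0, 0, 0, 0.156, -0.106, 0.05, -1, 0, 0, 0, 0.188, -0.128, 0.05, -1, 0, 0, 0, 0.215, -0.146, 0.05, -1, 0, 0, 0, 0.234, -0.158, 0.05, -1, 0, 0, 0, 0.234, -0.158, 0.05, -1]
}}

```text
clock: 16.7
position: [0.6082, 0.0774, 0.1718]
ee_rot: [0.0, 0.768, 0.641, -0.001]
contact_force: [1.2, -0.3, -1.3]
width: 0.0398
gripper_force: 30.4
```

{"name": "move_arm", "arguments": {
  "steps": [0, 0, 0, 0, 0, 0, -1, 0, 0, 0, 0, 0, 0, -1, 0, 0, 0, 0, 0, 0, -1, 0, 0, 0, 0, 0, -0.02, -1, 0, 0, 0, 0, 0, -0.045, -1, 0, 0, 0, 0, 0, -0.065, -1, 0, 0, 0, 0, 0, -0.075, -1, 0, 0, 0, 0, 0, -0.08, -1, 0, 0, 0, 0, 0, -0.08, -1, 0, 0, 0, 0, 0, -0.08, -1]
}}

```text
clock: 17.7
position: [0.6067, 0.0796, 0.0948]
ee_rot: [0.001, 0.767, 0.642, 0.001]
contact_force: [0.3, -0.1, -0.9]
width: 0.0396
gripper_force: 30.4
```

```bash
python3 - <<'E'
from h import *
st=manip.get_state(); print(st["position"],st["width"],st["contact_force"],st["moment"])
s=manip.get_image("side")
cv2.imwrite("pics/s7.png",cv2.resize(s["pixels"][130:205,250:330],None,fx=7,fy=7,interpolation=cv2.INTER_CUBIC))
E
```

```text
[0.60670235 0.07964319 0.09481651] 0.039555725327011335 [ 0.28189033 -0.1347831  -0.94640645] [-0.02811112 -0.01971712  0.03757384]
```

View pics/s7.png

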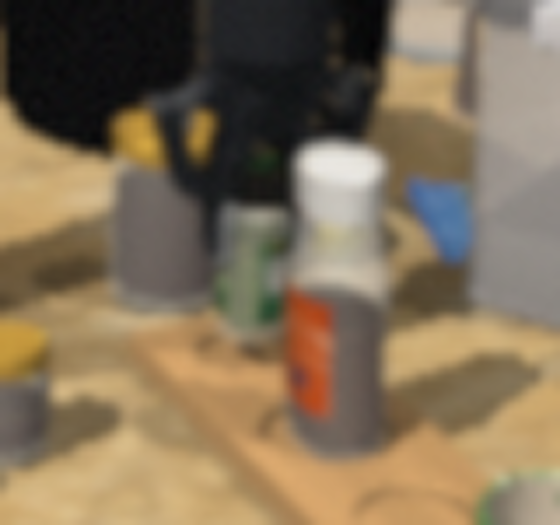

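The spice jar hangs upright, about 12 mm above the well, clear of the bottle and big jar. I'll lower it and release.

{"name": "move_arm", "arguments": {
  "steps": [0, 0, 0, 0, 0, -0.004, -1, 0, 0, 0, 0, 0, -0.008, -1, 0, 0, 0, 0, 0, -0.011, -1, 0, 0, 0, 0, 0, -0.013, -1, 0, 0, 0, 0, 0, -0.0145, -1, 0, 0, 0, 0, 0, -0.016, -1, 0, 0, 0, 0, 0, -0.017, -1, 0, 0, 0, 0, 0, -0.0175, -1, 0, 0, 0, 0, 0, -0.0175, -1, 0, 0, 0, 0, 0, -0.0175, -1]
}}

```text
clock: 18.75
position: [0.606, 0.0795, 0.0768]
ee_rot: [0.0, 0.767, 0.642, 0.0]
contact_force: [-1.7, 0.7, 4.4]
width: 0.0399
gripper_force: 30.6
```

{"name": "move_arm", "arguments": {
  "steps": [0, 0, 0, 0, 0, 0, -0.1, 0, 0, 0, 0, 0, 0.0, 0, 0, 0, 0, 0, 0, 0.0, 0.3, 0, 0, 0, 0, 0, 0.0, 0.6, 0, 0, 0, 0, 0, 0.0, 1, 0, 0, 0, 0, 0, 0.001, 1, 0, 0, 0, 0, 0, 0.03, 1, 0, 0, 0, 0, 0, 0.07, 1, 0, 0, 0, 0, 0, 0.11, 1, 0, 0, 0, 0, 0, 0.14, 1]
}}

```text
clock: 19.75
position: [0.6067, 0.0795, 0.2191]
ee_rot: [0.001, 0.767, 0.642, 0.001]
contact_force: [-0.1, -0.0, -0.2]
width: 0.0856
gripper_force: 0.0
```

```bash
python3 - <<'E'
from h import *
st=manip.get_state(); print(st["position"],st["width"],st["contact_force"])
s=manip.get_image("side"); m=manip.get_image("top")
# shaker in side: candidates
for im,n,box in((s,"side",(262,210,305,250)),(m,"top",(340,198,375,228))):
    x0,y0,x1,y1=box; hsv=cv2.cvtColor(im["pixels"],cv2.COLOR_BGR2HSV)[y0:y1,x0:x1]
    k=cv2.inRange(hsv,(0,0,0),(180,75,255))
    c=max(cv2.findContours(k,0,1)[0],key=cv2.contourArea); r=cv2.boundingRect(c); print(n,r[0]+x0,r[1]+y0,r[2],r[3],cv2.contourArea(c))
a=np.linspace(0,2*np.pi,40)
for X,Y in((.3648,-.254),(.37,-.25)):
  pts=np.vstack([np.c_[X+.022*np.cos(a),Y+.022*np.sin(a),0*a+z] for z in(0,.07)])
  for im in(s,m):
    p=proj(im,pts); print(X,Y,p.min(0).round(1),p.max(0).round(1))
v=np.hstack([cv2.resize(s["pixels"][205:255,255:315],None,fx=6,fy=6,interpolation=2),cv2.resize(m["pixels"][190:240,328:388],None,fx=6,fy=6,interpolation=2)])
cv2.imwrite("pics/s8.png",v)
E
```

```text
[0.60672738 0.07949953 0.21906639] 0.08555896717916323 [-0.07360785 -0.03114778 -0.15607604]
side 277 219 15 29 296.0
top 346 198 29 30 364.0
0.3648 -0.254 [276.3 220.4] [291.4 247.1]
0.3648 -0.254 [343.3 205.5] [364.5 222.1]
0.37 -0.25 [276.9 219.4] [292. 246.]
0.37 -0.25 [341.9 203.7] [363.  220.3]
```

View pics/s8.png

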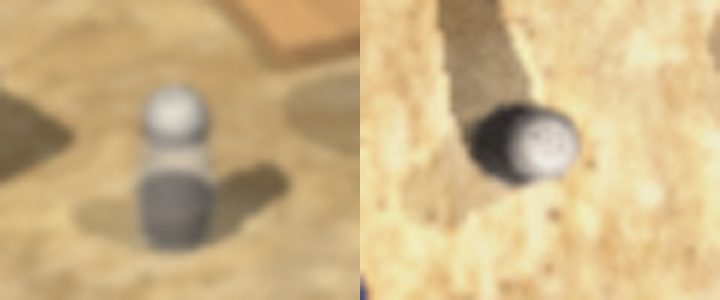

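The shaker in the side view spans columns 278–291 with its bottom at row 246.7. In the top view its right edge is at 364.7, with centre row 214. Both agree with (0.3645, -0.254).

{"name": "move_arm", "arguments": {
  "steps": [0, 0, 0, -0.012, -0.016, 0.015, 1, 0, 0, 0, -0.035, -0.048, 0.02, 1, 0, 0, 0, -0.063, -0.087, 0.02, 1, 0, 0, 0, -0.091, -0.126, 0.02, 1, 0, 0, 0, -0.12, -0.165, 0.02, 1, 0, 0, 0, -0.148, -0.204, 0.01, 1, 0, 0, 0, -0.176, -0.243, 0, 1, 0, 0, 0, -0.204, -0.282, -0.02, 1, 0, 0, 0, -0.228, -0.315, -0.03, 1, 0, 0, 0, -0.242, -0.3335, -0.04, 1]
}}

```text
clock: 20.85
position: [0.3605, -0.2556, 0.1751]
ee_rot: [-0.001, 0.768, 0.641, -0.001]
contact_force: [0.6, -0.4, 0.6]
width: 0.0853
gripper_force: 0.0
```

{"name": "move_arm", "arguments": {
  "steps": [0, 0, 0, 0, 0, 0, 1, 0, 0, 0, 0, 0, 0, 1, 0, 0, 0, 0, 0, 0, 1, 0, 0, 0, 0, 0, 0, 1, 0, 0, 0, 0, 0, -0.02, 1, 0, 0, 0, 0, 0, -0.04, 1, 0, 0, 0, 0, 0, -0.04, 1, 0, 0, 0, 0, 0, -0.04, 1, 0, 0, 0, 0, 0, -0.04, 1, 0, 0, 0, 0, 0, -0.04, 1]
}}

```text
clock: 21.85
position: [0.3647, -0.2544, 0.1373]
ee_rot: [0.001, 0.767, 0.642, 0.0]
contact_force: [0.1, -0.8, 0.4]
width: 0.0855
gripper_force: 0.0
```

{"name": "move_arm", "arguments": {
  "steps": [0, 0, 0, 0, 0, -0.02, 1, 0, 0, 0, 0, 0, -0.05, 1, 0, 0, 0, 0, 0, -0.075, 1, 0, 0, 0, 0, 0, -0.092, 1, 0, 0, 0, 0, 0, -0.092, 1, 0, 0, 0, 0, 0, -0.092, 0, 0, 0, 0, 0, 0, -0.092, -1, 0, 0, 0, 0, 0, -0.092, -1, 0, 0, 0, 0, 0, -0.092, -1, 0, 0, 0, 0, 0, -0.092, -1]
}}

```text
clock: 22.85
position: [0.3648, -0.2548, 0.0459]
ee_rot: [0.002, 0.767, 0.642, 0.0]
contact_force: [-0.6, 0.1, 6.9]
width: 0.0398
gripper_force: 39.3
```

{"name": "move_arm", "arguments": {
  "steps": [0, 0, 0, 0, 0, 0, -1, 0, 0, 0, 0, 0, 0, -1, 0, 0, 0, 0, 0, 0, -1, 0, 0, 0, 0, 0, 0, -1, 0, 0, 0, 0, 0, 0.01, -1, 0, 0, 0, 0, 0, 0.025, -1, 0, 0, 0, 0, 0, 0.045, -1, 0, 0, 0, 0, 0, 0.06, -1, 0, 0, 0, 0, 0, 0.06, -1, 0, 0, 0, 0, 0, 0.06, -1]
}}

```text
clock: 23.85
position: [0.364, -0.254, 0.1047]
ee_rot: [0.001, 0.767, 0.642, 0.0]
contact_force: [-0.7, -0.0, -1.2]
width: 0.0399
gripper_force: 40.1
```

{"name": "move_arm", "arguments": {
  "steps": [0, 0, 0, 0.008, 0.005, 0.025, -1, 0, 0, 0, 0.025, 0.016, 0.05, -1, 0, 0, 0, 0.05, 0.032, 0.06, -1, 0, 0, 0, 0.078, 0.05, 0.06, -1, 0, 0, 0, 0.106, 0.068, 0.06, -1, 0, 0, 0, 0.134, 0.086, 0.06, -1, 0, 0, 0, 0.162, 0.104, 0.06, -1, 0, 0, 0, 0.19, 0.122, 0.06, -1, 0, 0, 0, 0.2105, 0.1355, 0.06, -1, 0, 0, 0, 0.2105, 0.1355, 0.06, -1]
}}

```text
clock: 24.85
position: [0.5766, -0.1166, 0.1627]
ee_rot: [-0.001, 0.766, 0.643, 0.0]
contact_force: [-0.6, -0.2, -0.9]
width: 0.0399
gripper_force: 40.3
```

{"name": "move_arm", "arguments": {
  "steps": [0, 0, 0, 0, 0, 0, -1, 0, 0, 0, 0, 0, 0, -1, 0, 0, 0, 0, 0, 0, -1, 0, 0, 0, 0, 0, -0.02, -1, 0, 0, 0, 0, 0, -0.045, -1, 0, 0, 0, 0, 0, -0.07, -1, 0, 0, 0, 0, 0, -0.085, -1, 0, 0, 0, 0, 0, -0.09, -1, 0, 0, 0, 0, 0, -0.09, -1, 0, 0, 0, 0, 0, -0.09, -1]
}}

```text
clock: 25.85
position: [0.575, -0.119, 0.0752]
ee_rot: [0.001, 0.767, 0.642, 0.0]
contact_force: [-0.3, 0.4, -1.6]
width: 0.0398
gripper_force: 40.3
```

{"name": "move_arm", "arguments": {
  "steps": [0, 0, 0, 0, 0, -0.004, -1, 0, 0, 0, 0, 0, -0.008, -1, 0, 0, 0, 0, 0, -0.011, -1, 0, 0, 0, 0, 0, -0.013, -1, 0, 0, 0, 0, 0, -0.0145, -1, 0, 0, 0, 0, 0, -0.016, -1, 0, 0, 0, 0, 0, -0.017, -1, 0, 0, 0, 0, 0, -0.0175, -1, 0, 0, 0, 0, 0, -0.0175, -1, 0, 0, 0, 0, 0, -0.0175, -1]
}}

```text
clock: 26.85
position: [0.5745, -0.1186, 0.058]
ee_rot: [0.0, 0.767, 0.642, 0.0]
contact_force: [-2.3, 0.8, 6.1]
width: 0.0395
gripper_force: 41.4
```

Seated on the floor. Release and rise, then check numerically.

{"name": "move_arm", "arguments": {
  "steps": [0, 0, 0, 0, 0, 0, -0.1, 0, 0, 0, 0, 0, 0.0, 0, 0, 0, 0, 0, 0, 0.0, 0.3, 0, 0, 0, 0, 0, 0.0, 0.6, 0, 0, 0, 0, 0, 0.0, 1, 0, 0, 0, 0, 0, 0.001, 1, 0, 0, 0, 0, 0, 0.04, 1, 0, 0, 0, 0, 0, 0.085, 1, 0, 0, 0, 0, 0, 0.13, 1, 0, 0, 0, 0, 0, 0.175, 1]
}}

```text
clock: 27.85
position: [0.5743, -0.1184, 0.2335]
ee_rot: [-0.0, 0.767, 0.642, 0.0]
contact_force: [0.7, 0.3, 0.5]
width: 0.085
gripper_force: 0.0
```

```bash
python3 - <<'E'
from h import *
st=manip.get_state(); print(st["position"],st["width"],st["contact_force"])
m=manip.get_image("top"); hsv=cv2.cvtColor(m["pixels"],cv2.COLOR_BGR2HSV)
def blob(box,lo,hi,z,n):
    x0,y0,x1,y1=box; k=cv2.inRange(hsv[y0:y1,x0:x1],lo,hi)
    c=max(cv2.findContours(k,0,1)[0],key=cv2.contourArea); r=cv2.fitEllipse(c); p=np.array(r[0])+[x0,y0]
    print(n,p.round(1),np.round(r[1],1),cast(m,[p],z)[0].round(4))
blob((175,103,212,140),(15,150,100),(30,255,255),.112,"big")
blob((225,175,250,200),(15,150,100),(30,255,255),.07,"small")
s=manip.get_image("side");hsv=cv2.cvtColor(s["pixels"],cv2.COLOR_BGR2HSV)
blob((262,140,287,160),(15,150,100),(30,255,255),.11,"big side")
blob((235,170,265,188),(15,150,100),(30,255,255),.068,"small side")
E
```

```text
[ 0.57425477 -0.11841565  0.23353281] 0.08504042533876922 [0.73965746 0.27194568 0.5425725 ]
big [192.1 118.2] [22.  23.4] [0.6249 0.1992 0.112 ]
small [237.7 187.6] [16.  16.1] [0.4381 0.0761 0.07  ]
big side [274.3 148.9] [ 7.8 13.8] [ 0.5391 -0.0252  0.11  ]
small side [250.1 179.3] [ 7.3 11.1] [0.4616 0.0415 0.068 ]
```

The big lid centre is about (0.6243, 0.199) and the small jar about (0.4375, 0.0763). Now the small jar.

{"name": "move_arm", "arguments": {
  "steps": [0, 0, 0, -0.01, 0.014, 0, 1, 0, 0, 0, -0.028, 0.04, 0, 1, 0, 0, 0, -0.048, 0.068, 0, 1, 0, 0, 0, -0.068, 0.097, 0, 1, 0, 0, 0, -0.088, 0.126, 0, 1, 0, 0, 0, -0.108, 0.154, -0.02, 1, 0, 0, 0, -0.126, 0.18, -0.05, 1, 0, 0, 0, -0.137, 0.1947, -0.08, 1, 0, 0, 0, -0.137, 0.1947, -0.1, 1, 0, 0, 0, -0.137, 0.1947, -0.1, 1]
}}

```text
clock: 28.95
position: [0.4323, 0.0771, 0.1281]
ee_rot: [-0.003, 0.766, 0.642, -0.004]
contact_force: [0.0, 0.2, -0.6]
width: 0.0857
gripper_force: 0.0
```

{"name": "move_arm", "arguments": {
  "steps": [0, 0, 0, 0, 0, 0, 1, 0, 0, 0, 0, 0, 0, 1, 0, 0, 0, 0, 0, 0, 1, 0, 0, 0, 0, 0, 0, 1, 0, 0, 0, 0, 0, -0.01, 1, 0, 0, 0, 0, 0, -0.02, 1, 0, 0, 0, 0, 0, -0.02, 1, 0, 0, 0, 0, 0, -0.02, 1, 0, 0, 0, 0, 0, -0.02, 1, 0, 0, 0, 0, 0, -0.02, 1]
}}

```text
clock: 29.95
position: [0.4377, 0.0762, 0.112]
ee_rot: [0.0, 0.767, 0.642, 0.0]
contact_force: [-0.8, 0.3, -0.3]
width: 0.0851
gripper_force: 0.0
```

{"name": "move_arm", "arguments": {
  "steps": [0, 0, 0, 0, 0, -0.02, 1, 0, 0, 0, 0, 0, -0.045, 1, 0, 0, 0, 0, 0, -0.065, 1, 0, 0, 0, 0, 0, -0.081, 1, 0, 0, 0, 0, 0, -0.081, 1, 0, 0, 0, 0, 0, -0.081, 0, 0, 0, 0, 0, 0, -0.081, -1, 0, 0, 0, 0, 0, -0.081, -1, 0, 0, 0, 0, 0, -0.081, -1, 0, 0, 0, 0, 0, -0.081, -1]
}}

```text
clock: 30.95
position: [0.438, 0.0762, 0.0321]
ee_rot: [0.001, 0.767, 0.642, 0.001]
contact_force: [-1.8, -0.2, 5.8]
width: 0.0492
gripper_force: 41.4
```

{"name": "move_arm", "arguments": {
  "steps": [0, 0, 0, 0, 0, 0, -1, 0, 0, 0, 0, 0, 0, -1, 0, 0, 0, 0, 0, 0, -1, 0, 0, 0, 0, 0, 0.01, -1, 0, 0, 0, 0, 0, 0.025, -1, 0, 0, 0, 0, 0, 0.05, -1, 0, 0, 0, 0, 0, 0.08, -1, 0, 0, 0, 0, 0, 0.11, -1, 0, 0, 0, 0, 0, 0.14, -1, 0, 0, 0, 0, 0, 0.14, -1]
}}

```text
clock: 31.95
position: [0.4403, 0.0763, 0.1752]
ee_rot: [0.003, 0.767, 0.642, 0.004]
contact_force: [1.6, -0.2, -2.6]
width: 0.0487
gripper_force: 42.9
```

{"name": "move_arm", "arguments": {
  "steps": [0, 0, 0, 0, 0, 0.005, -1, 0, 0, 0, 0, 0, 0.02, -1, 0, 0, 0, 0, 0, 0.03, -1, 0, 0, 0, 0, 0, 0.03, -1, 0, 0, 0, 0, 0, 0.03, -1, 0, 0, 0, 0, 0, 0.03, -1, 0, 0, 0, 0, 0, 0.03, -1, 0, 0, 0, 0, 0, 0.03, -1, 0, 0, 0, 0, 0, 0.03, -1, 0, 0, 0, 0, 0, 0.03, -1]
}}

```text
clock: 32.95
position: [0.4375, 0.0762, 0.2007]
ee_rot: [-0.0, 0.767, 0.642, -0.0]
contact_force: [-0.4, 0.2, -2.4]
width: 0.0489
gripper_force: 42.9
```

{"name": "move_arm", "arguments": {
  "steps": [0, 0, 0, 0.008, 0.005, 0, -1, 0, 0, 0, 0.025, 0.016, 0, -1, 0, 0, 0, 0.047, 0.031, 0, -1, 0, 0, 0, 0.072, 0.047, 0, -1, 0, 0, 0, 0.097, 0.064, 0, -1, 0, 0, 0, 0.122, 0.08, 0, -1, 0, 0, 0, 0.147, 0.097, 0, -1, 0, 0, 0, 0.168, 0.11, 0, -1, 0, 0, 0, 0.181, 0.119, 0, -1, 0, 0, 0, 0.187, 0.123, 0, -1]
}}

```text
clock: 33.95
position: [0.6263, 0.2006, 0.2]
ee_rot: [-0.0, 0.767, 0.642, 0.0]
contact_force: [-0.8, 0.3, -3.6]
width: 0.0493
gripper_force: 42.9
```

{"name": "move_arm", "arguments": {
  "steps": [0, 0, 0, 0, 0, 0, -1, 0, 0, 0, 0, 0, 0, -1, 0, 0, 0, 0, 0, 0, -1, 0, 0, 0, 0, 0, -0.005, -1, 0, 0, 0, 0, 0, -0.015, -1, 0, 0, 0, 0, 0, -0.028, -1, 0, 0, 0, 0, 0, -0.037, -1, 0, 0, 0, 0, 0, -0.042, -1, 0, 0, 0, 0, 0, -0.042, -1, 0, 0, 0, 0, 0, -0.042, -1]
}}

```text
clock: 34.95
position: [0.6247, 0.1992, 0.1588]
ee_rot: [0.0, 0.767, 0.642, 0.0]
contact_force: [1.0, -0.1, -3.0]
width: 0.0489
gripper_force: 42.9
```

```bash
python3 - <<'E'
from h import *
st=manip.get_state(); print(st["position"],st["width"],st["contact_force"],st["moment"])
s=manip.get_image("side")
cv2.imwrite("pics/s9.png",cv2.resize(s["pixels"][115:205,240:350],None,fx=6,fy=6,interpolation=cv2.INTER_CUBIC))
E
```

```text
[0.62472476 0.19921795 0.15877324] 0.048864421609775104 [ 0.95763137 -0.12890593 -2.9846716 ] [ 0.01665823 -0.07994842 -0.01230157]
```

View pics/s9.png

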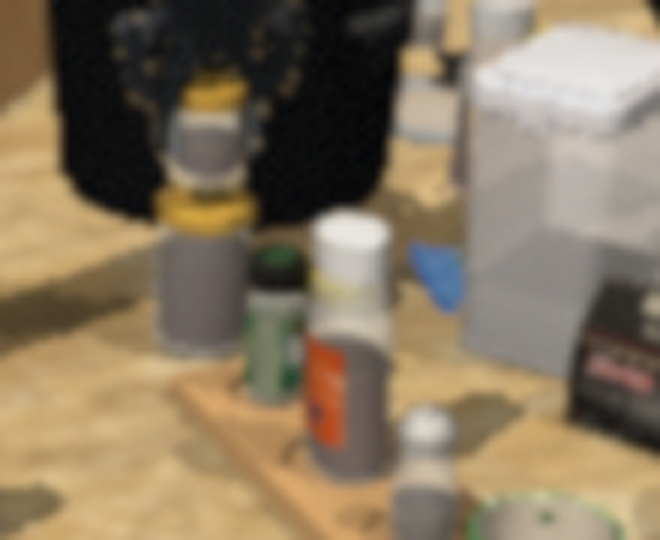

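The side view shows the small jar centred over the lid, both at column ~207, with the other three upright in their wells. I'll lower it gently.

{"name": "move_arm", "arguments": {
  "steps": [0, 0, 0, 0, 0, -0.003, -1, 0, 0, 0, 0, 0, -0.006, -1, 0, 0, 0, 0, 0, -0.009, -1, 0, 0, 0, 0, 0, -0.011, -1, 0, 0, 0, 0, 0, -0.0125, -1, 0, 0, 0, 0, 0, -0.0135, -1, 0, 0, 0, 0, 0, -0.0145, -1, 0, 0, 0, 0, 0, -0.015, -1, 0, 0, 0, 0, 0, -0.015, -1, 0, 0, 0, 0, 0, -0.015, -1]
}}

```text
clock: 36.0
position: [0.6247, 0.1992, 0.1448]
ee_rot: [0.0, 0.767, 0.642, 0.0]
contact_force: [-3.0, 0.0, 5.1]
width: 0.0488
gripper_force: 43.6
```

{"name": "move_arm", "arguments": {
  "steps": [0, 0, 0, 0, 0, 0.0005, -1, 0, 0, 0, 0, 0, 0.0005, 0.1, 0, 0, 0, 0, 0, 0.0005, 0.3, 0, 0, 0, 0, 0, 0.0005, 0.6, 0, 0, 0, 0, 0, 0.0005, 1, 0, 0, 0, 0, 0, 0.001, 1, 0, 0, 0, 0, 0, 0.001, 1, 0, 0, 0, 0, 0, 0.02, 1, 0, 0, 0, 0, 0, 0.06, 1, 0, 0, 0, 0, 0, 0.1, 1]
}}

```text
clock: 37.0
position: [0.624, 0.1991, 0.244]
ee_rot: [-0.001, 0.767, 0.642, -0.001]
contact_force: [0.3, 0.7, 0.2]
width: 0.0854
gripper_force: 0.0
```

{"name": "move_arm", "arguments": {
  "steps": [0, 0, 0, -0.02, -0.01, 0.02, 1, 0, 0, 0, -0.05, -0.02, 0.04, 1, 0, 0, 0, -0.08, -0.03, 0.04, 1, 0, 0, 0, -0.12, -0.05, 0.04, 1, 0, 0, 0, -0.16, -0.06, 0.04, 1, 0, 0, 0, -0.2, -0.08, 0.04, 1, 0, 0, 0, -0.22, -0.09, 0.04, 1, 0, 0, 0, -0.22, -0.09, 0.04, 1, 0, 0, 0, -0.22, -0.09, 0.04, 1, 0, 0, 0, -0.22, -0.09, 0.04, 1]
}}

```text
clock: 38.0
position: [0.4058, 0.1095, 0.284]
ee_rot: [0.0, 0.767, 0.642, 0.001]
contact_force: [-0.7, 0.0, -0.4]
width: 0.085
gripper_force: 0.0
```

```bash
python3 - <<'E'
from h import *
st=manip.get_state(); print(st["clock"],st["position"],st["contact_force"])
m=manip.get_image("top")
def blob(im,box,lo,hi,z,n):
    hsv=cv2.cvtColor(im["pixels"],cv2.COLOR_BGR2HSV)
    x0,y0,x1,y1=box; k=cv2.inRange(hsv[y0:y1,x0:x1],lo,hi)
    for c in cv2.findContours(k,0,1)[0]:
        if cv2.contourArea(c)<15: continue
        r=cv2.minAreaRect(c); p=np.array(r[0])+[x0,y0]
        print(n,p.round(1),np.round(r[1],1),cast(im,[p],z)[0].round(4))
blob(m,(165,90,212,140),(15,150,100),(30,255,255),.182,"top gold")
blob(m,(260,90,300,150),(0,0,170),(180,40,255),.18,"top white cap")
s=manip.get_image("side")
blob(s,(255,115,295,160),(15,150,100),(30,255,255),.18,"side gold")
print(proj(s,[[.6245,.199,.182],[.6245,.199,.112]]))
E
```

```text
38.0 [0.40584128 0.10949178 0.28404265] [-0.6602965   0.00392099 -0.41936528]
top gold [194.1 121.3] [14.5 22.1] [0.5964 0.1832 0.182 ]
top gold [188. 110.] [17. 17.] [0.6262 0.1991 0.182 ]
top gold [199.   91.5] [ 3. 12.] [0.6751 0.1713 0.182 ]
top white cap [273. 126.] [16. 20.] [ 0.5842 -0.019   0.18  ]
side gold [275.1 150.9] [ 2.8 12.1] [0.514  0.0288 0.18  ]
side gold [274.5 132.5] [5. 9.] [0.6207 0.1947 0.18  ]
[[274.71632592 131.57073359]
 [274.22310561 147.40429163]]
```

```bash
python3 -c "
from rig import manip
print(manip.sign_off())"
```

```text
the job is handed in; nothing more can be done
None
```

I handed the job in at about 38 s, and the last camera checks showed the bottle, spice jar and shaker upright in their wells and the small jar central on the big jar's lid; the sign-off returned no verdict, and the bottle took a second grip because the first was about 19 mm off centre.

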